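# Re-seat three section mounts so that their polished faces come level

### The arm

A 6-joint arm with a two-finger parallel gripper is mounted at the origin on a cart in front of the work surface, level with it; the furniture and walls round the work are solid. World frame = base frame: x ahead of the robot, y to its left, z up, the work surface at z = 0. Lengths are in mm, angles in rad, forces in N, time in s.
With the tool pointing down it reaches from about 350 to 800 mm from the base axis. Payload 7.3 kg.
Tool frame: the origin (TCP) lies on the centre line of the jaws, within the pads' length; the fingertips stand r.tip_reach ahead of it and the grasp point (between the pads) lies 5 mm behind it (r.tip_reach is the distance from the TCP to the fingertips, in mm); z points along the fingers, y is the line along which they close (so a half turn about z gives the same grasp; the last joint's range is limited). The gripper opens to 85 mm and grips with 20 to 120 N. Pads are 22 mm wide; open, the fingers measure 114 mm over their backs; the gripper's body (76 mm by 85 mm) begins 54 mm behind the grasp point. The pads swing forward as they close: fully open they stand 13 mm farther back than shut.
Start: joints at [1.188, 0.342, 1.524, -0, 1.275, -0.146], TCP at [123.144, 510.371, 245.322] pointing down, gripper open.
Joint ranges: [-2.53, 2.53], [-0.77, 2.02], [0.04, 2.7], [-1, 4.14], [0.28, 2.66], [-3.11, 3.11]. Speed limits (rad/s): [2.57, 2.57, 3.14, 3.14, 3.14, 3.14].

### API

Orientations are given as a rotation vector (axis times angle).
In Python, from rig import r, get_image, cut_out, landmark_of gives the robot as it stands.
- The arm moves only by the shell command python3 -m pendant 'ROWS' [OPENING]. ROWS is a JSON object of lists of equal length, an entry for each row: "translation": the shift along the tool's x, y, z in units of 40 mm (1.0 is 40 mm), a list of three; "twist": the turn about the tool's z in units of 5 degrees (1.0 is 5 degrees). A call has 1 to 12 rows; each row shifts and turns the commanded pose from where the row before left it, along the tool's axes as they then stand; what a row does not reach is not made up. A row lasts 1/8 s, in which the tool goes at most 62.5 mm and 10.7 degrees, less where a joint would pass 70% of its speed; a pose out of reach is approached as far as the arm can. A call is refused whole if a number of a shift passes 1 or a number of a turn 1, either way. A call with a gripper value outside its range is refused whole. OPENING is the closure, from 0 (fully open) to 1 (shut), set as the call begins (- or left out, the last holds). The fingers move at their own pace and stop on an object; the grip force is fixed at half the most. Time passes only in rows, so rows that do not move let the fingers close. It gives the time, the measured TCP pose, the force, the opening and the grip force at its end, in the units of the state.
- r.sense(): the state, without advancing time (a new reading comes with each control period).
- get_image(name): name is "side" or "top"; returns a dict with "image" (400x640x3 uint8, blue, green, red), "K" (3x3 intrinsics, pixels), "rvec" (rotation vector, rad) and "tvec" (3), from world to camera coordinates, as OpenCV has them. Camera axes: x right, y down, z forward; pixel columns grow to the right and rows downward; lengths in mm; the calibration is good to about 2 mm. A picture is of the moment at which its call begins. There is no depth.
- r.close_job(): hands the job in; it is judged then, once.
Trained networks look in a picture, given as the dict that the camera call returned (one of the last four; its "shot" number tells which), for a name from the list of things; names that differ only in an ending like _2 or _b are one class to them, and where a whole thing is asked for, a point or a joint stands for the part that bears it (a point fixed in the world has none). Each returns a list of dicts, best first, with "conf" (0 to 1); they miss things now and then, are a little off and sometimes report something else, mostly with a low value. They report only what shows in the picture. A call takes as long as a camera call. They do not tell look-alikes from the thing itself.
- cut_out(picture, query): "mask" (400x640 bool, what is visible of it).
- landmark_of(picture, query): "xyz" ([x, y, z] in mm, in world coordinates, good to about 4 mm: a listed point, or the origin of a listed thing).
The state is a dict: "time_s": time; "q": joint angles; "qvel": joint speeds; "joint_torque": joint torques, N m; "tcp_pos": TCP position; "eef_rot": TCP orientation; "force": force on the tool from outside, world axes, zero at the start; "ft_torque": the same for the moment, N m; "opening": opening from 0.0 (shut) to 1.0 (fully open); "finger_force": force on a finger pad.
Only numpy, scipy, OpenCV 4.12 (cv2) and the standard library are available. Lean on these libraries where they do the work, as an engineer would, in place of code of your own. Each camera call takes 0.05 s, during which the arm holds its last target. There are 200 camera calls.

### The job

The three black section mounts stand on the wrong aluminium risers, so their polished tops are at different heights. Rearrange them so that all three tops come level: the tallest mount centred on the lowest riser, the middle one on the middle riser and the shortest on the highest. The empty cork pad is free as a parking place on the way. Keep the mounts upright, and leave the dropper bottle and the steel cup where they stand.

Things in the scene. Friction and masses are not known exactly. Their poses are not given: they have to be found in the camera images.
- mount_tall: the tallest and slimmest section mount: upright black resin cylinder, 30 mm diameter, 48 mm high, with a small steel insert showing in its top face; loose, about 0.1 kg; starts upright on one of the risers. Origin at the centre of its underside, z up along its axis. Belongs on riser_low.
- mount_mid: the middle-sized section mount: upright black resin cylinder, 40 mm diameter, 36 mm high, with a small steel insert showing in its top face; loose, about 0.1 kg; starts upright on one of the risers. Origin at the centre of its underside, z up along its axis. Belongs on riser_mid.
- mount_short: the shortest and widest section mount: upright black resin cylinder, 50 mm diameter, 24 mm high, with a small steel insert showing in its top face; loose, about 0.1 kg; starts upright on one of the risers. Origin at the centre of its underside, z up along its axis. Belongs on riser_high.
- riser_low: the lowest and widest of three round aluminium risers: plain cylinder 90 mm diameter, 20 mm high, flat top with no rim, fixed to the bench. Origin at the centre of its underside on the bench; its top is 20 mm above that.
- riser_mid: the middle of three round aluminium risers: plain cylinder 80 mm diameter, 32 mm high, flat top with no rim, fixed to the bench. Origin at the centre of its underside on the bench; its top is 32 mm above that.
- riser_high: the highest and narrowest of three round aluminium risers: plain cylinder 70 mm diameter, 44 mm high, flat top with no rim, fixed to the bench. Origin at the centre of its underside on the bench; its top is 44 mm above that.
- parking_pad: flat square cork pad 90x90x3 mm, fixed on the bench, empty at the start: a free place where a mount may stand meanwhile. Origin at the centre of its underside.
- dropper_bottle: bystander: loose brown dropper bottle standing on the bench, 33 mm diameter, 102 mm high. Origin at the centre of its underside. Leave alone.
- steel_cup: bystander: loose steel cup standing on the bench, 58 mm diameter, 58 mm high. Origin at the centre of its underside. Leave alone.
There are look-alikes about, which are no part of the job. Leave any orange or red look-alike of the mount_short alone.

How it is judged:
By the outcome, as a careful person would: the job done as asked, in the order asked, and still so for the second after the job is handed in, with the robot touching nothing.
It also fails if it takes over 93 s, if anything falls off the work surface, if the arm or the gripper's body presses on something with over 40 N, if the wrist force passes 120 N, or if a joint passes its speed limit or range.

## Working session

There is one attempt and no reset: what is moved stays moved. The work goes in short steps, Python scripts to look and compute and a shell command to move; the robot and the scene stay as the last step left them, time stands still between calls to the robot, and variables do not carry over. Pictures are saved under pics/ and viewed, at most 14 in all, crops included, and the job is handed in when it is done.

```bash
ls; mkdir -p pics; python3 - <<'E'
from rig import *
import cv2,numpy as np
for n in("side","top"):
    p=get_image(n); cv2.imwrite(f"pics/{n}0.png",p["image"])
    R=cv2.Rodrigues(np.array(p["rvec"],float))[0]; print(n,(-R.T@np.array(p["tvec"]).ravel()).round(), R[2].round(2))
    for q in "mount_tall mount_mid mount_short riser_low riser_mid riser_high parking_pad dropper_bottle steel_cup".split():
        for d in landmark_of(p,q)[:4]:
            x=np.array(d["xyz"],float); uv=cv2.projectPoints(x.reshape(1,3),p["rvec"],p["tvec"],p["K"],None)[0].ravel()
            print(q,round(d["conf"],2),x.round(),uv.round())
s=r.sense();print(s,r.tip_reach)
E
```

```text
pics
side [ 552. -954.  612.] [-0.01  0.87 -0.48]
mount_tall 0.68 [567. -99.  43.] [327. 232.]
mount_mid 0.69 [445.  27.  -1.] [280. 219.]
mount_mid 0.53 [447.  36.  22.] [280. 210.]
mount_short 0.54 [452. 196.  27.] [287. 180.]
mount_short 0.52 [342. 252.  -5.] [252. 180.]
mount_short 0.43 [699. 122.   4.] [374. 200.]
riser_low 0.78 [446.  30.   1.] [280. 218.]
riser_mid 0.94 [456. 189.   3.] [288. 188.]
riser_high 0.86 [573. -94.   4.] [329. 245.]
parking_pad 0.8 [592. 115.  -4.] [335. 203.]
dropper_bottle 0.94 [ 425. -176.    0.] [263. 267.]
dropper_bottle 0.69 [592. 114.  -0.] [335. 203.]
dropper_bottle 0.56 [446.  29.   2.] [280. 217.]
dropper_bottle 0.38 [572. -94.   5.] [329. 245.]
steel_cup 0.95 [702.   8.  -2.] [379. 224.]
steel_cup 0.73 [566. -97.  44.] [327. 232.]
top [369.  46. 934.] [ 0.2   0.   -0.98]
mount_tall 0.46 [ 568. -101.   47.] [377. 197.]
mount_mid 0.61 [449.  36.  22.] [323. 247.]
mount_short 0.76 [456. 195.  35.] [259. 244.]
mount_short 0.65 [698. 129.  -0.] [286. 155.]
mount_short 0.57 [346. 256.   1.] [236. 290.]
riser_low 0.93 [445.  31.   3.] [325. 249.]
[... 211 characters left out ...]
0.   3.] [330. 152.]
{'time_s': 1.0, 'q': array([ 1.18798319e+00,  3.41970376e-01,  1.52415237e+00, -4.19807947e-06,
        1.27539393e+00, -1.46003022e-01]), 'qvel': array([-0.00010383, -0.00064711, -0.00037674,  0.0008885 ,  0.00028207,
       -0.00127039]), 'joint_torque': array([-2.71379586e-04, -4.33577764e+01, -2.46277893e+01, -2.25348012e-04,
        1.72382038e-04,  1.18277134e-05]), 'tcp_pos': array([123.14562658, 510.34747927, 245.31858421]), 'eef_rot': array([3.71107174e-01, 3.11957285e+00, 1.13549709e-04]), 'force': array([-0.5037679 ,  0.03825653, -0.21363384]), 'ft_torque': array([-0.01372471, -0.05165271,  0.0373636 ]), 'finger_force': 0.0, 'opening': 0.9978364714428906} 14.0
```

```bash
python3 - <<'E'
import cv2
s=cv2.imread("pics/side0.png");t=cv2.imread("pics/top0.png")
cv2.imwrite("pics/side1.png",cv2.resize(s[140:300,210:420],None,fx=3.6,fy=3.6,interpolation=2))
cv2.imwrite("pics/top1.png",cv2.resize(t[120:310,210:430],None,fx=3.1,fy=3.1,interpolation=2))
E
```

```text
(no output)
```

View pics/side1.png

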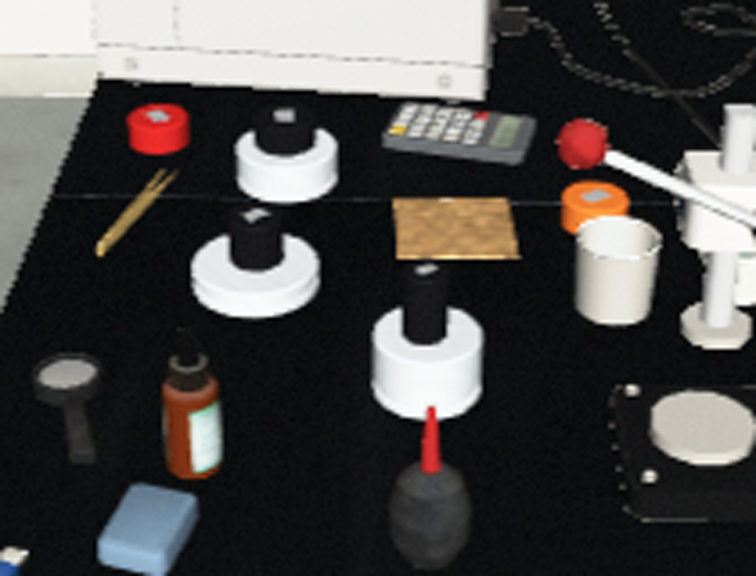

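View pics/top1.png

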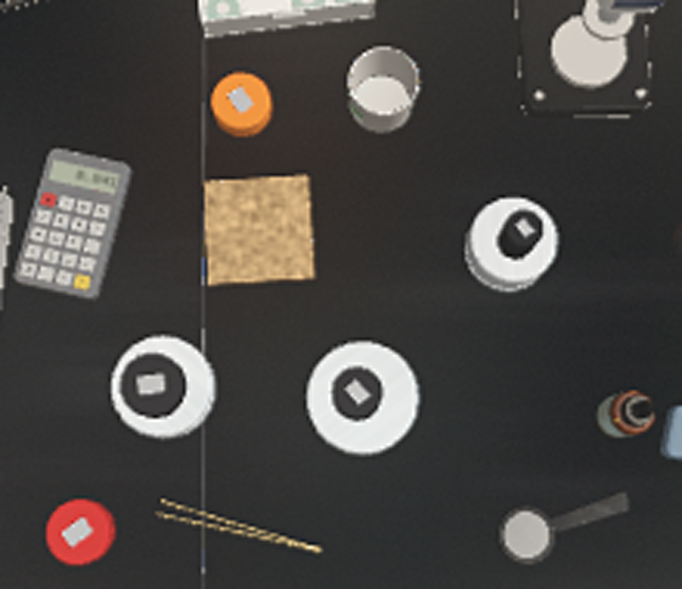

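View pics/top0.png

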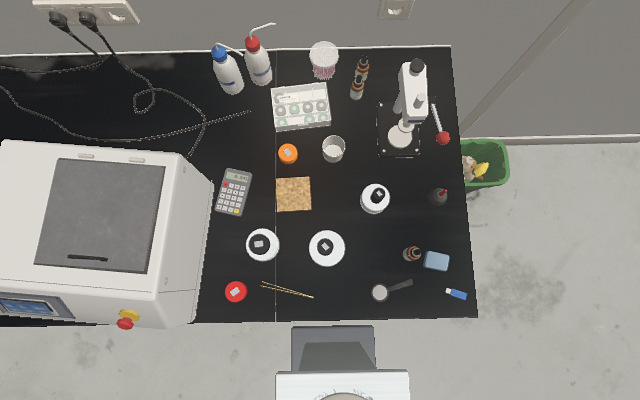

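```bash
cat > h.py <<'E'
from rig import *
import cv2,numpy as np
from scipy.optimize import least_squares
D=dict(mount_tall=(30,48),mount_mid=(40,36),mount_short=(50,24),riser_low=(90,20),riser_mid=(80,32),riser_high=(70,44))
a=np.linspace(0,2*np.pi,120)
def box(p,x,d,h):
    P=np.vstack([np.c_[x[0]+d/2*np.cos(a),x[1]+d/2*np.sin(a),0*a+x[2]+z] for z in(0,h)])
    u=cv2.projectPoints(P,p["rvec"],p["tvec"],p["K"],None)[0][:,0]
    return np.r_[u.min(0),u.max(0)]
def fit(pics,n,guess,masks=None):
    d,h=D[n];obs=[]
    for i,p in enumerate(pics):
        best=None
        for c in cut_out(p,n):
            v,u=np.nonzero(c["mask"]); 
            if len(u)<15: continue
            b=np.r_[u.min(),v.min(),u.max(),v.max()].astype(float)
            e=np.abs(b-box(p,guess,d,h)).max()
            if best is None or e<best[0]: best=(e,b)
        if best is None or best[0]>12: continue
        w=np.ones(4); 
        if n[0]=='r' and i==0: w[1]=0
        obs.append((p,best[1],w))
    f=lambda x:np.concatenate([(box(p,x,d,h)-b)*w for p,b,w in obs])
    s=least_squares(f,guess,loss="soft_l1")
    return s.x.round(1),f(s.x).round(1)
def ground(p,u,v,z):
    R=cv2.Rodrigues(np.array(p["rvec"],float))[0];c=-R.T@np.array(p["tvec"],float).ravel()
    d=R.T@np.linalg.inv(p["K"])@np.array([u,v,1.]);return (c+d*(z-c[2])/d[2]).round()
E
python3 - <<'E'
from h import *
ps=[get_image("side"),get_image("top")]
G=dict(mount_tall=(568,-100,44),mount_mid=(448,36,20),mount_short=(454,196,32),riser_low=(445,31,0),riser_mid=(457,191,0),riser_high=(570,-95,0))
for n,g in G.items(): print(n,*fit(ps,n,g))
s=r.sense();R=cv2.Rodrigues(s["eef_rot"])[0];print(R.round(3))
t=ps[1]
for z in(0,200,300): print(z,[ground(t,*q,z)[:2] for q in((210,180),(195,325),(0,315))])
for z in(0,200,300): print(z,[ground(ps[0],*q,z)[:2] for q in((345,166),(237,162))])
cv2.imwrite("pics/side2.png",ps[0]["image"])
E
```

```text
mount_tall [566.4 -97.8  40.9] [ 0.2 -0.5  0.8  0.3 -0.6  0.4  0.7  0.7]
mount_mid [448.6  32.1  17.9] [-0.5 -0.4  0.6  0.5 -1.4 -0.7  1.1  0.8]
mount_short [457.3 192.9  31.7] [-0.6 -0.5  0.1  0.7 -1.2 -1.   0.9  0.4]
riser_low [450.1  27.2 -16.6] [-0.2  0.2  0.2 -0.2]
riser_mid [458.4 189.2  -1. ] [-0.2 -0.   0.7 -0.   0.2 -0.3 -0.2  0.7]
riser_high [568.4 -96.1  -1. ] [-0.6 -0.   0.8  0.1 -1.1 -0.6  0.8  0.8]
[[-0.972  0.235  0.   ]
 [ 0.235  0.972  0.   ]
 [-0.     0.    -1.   ]]
0 [array([634., 332.]), array([265., 355.]), array([299., 841.])]
200 [array([577., 271.]), array([288., 289.]), array([314., 670.])]
300 [array([549., 240.]), array([299., 256.]), array([321., 585.])]
0 [array([628., 352.]), array([275., 373.])]
200 [array([603., -75.]), array([365., -61.])]
300 [array([ 591., -288.]), array([ 411., -277.])]
```

View pics/side2.png

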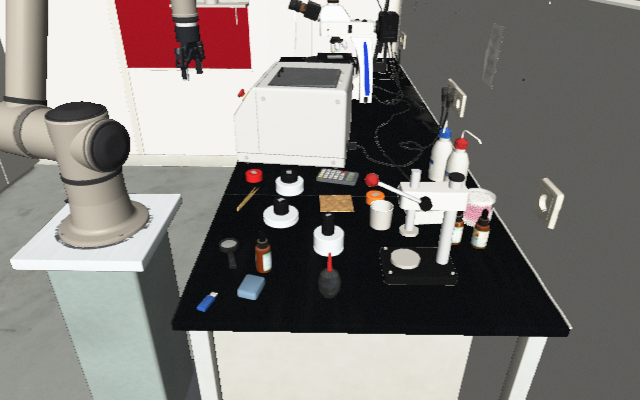

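```bash
python3 - <<'E'
from h import *
ps=[get_image("side"),get_image("top")]
def P(p): return p["K"]@np.c_[cv2.Rodrigues(np.array(p["rvec"],float))[0],np.array(p["tvec"],float).ravel()]
for s,t in {"ball":((372,180),(442,138)),"head":((455,187),(416,66))}.items():
    X=cv2.triangulatePoints(P(ps[0]),P(ps[1]),np.array(s,float),np.array(t,float)).ravel();print(s,(X[:3]/X[3]).round())
for n,x in dict(riser_low=(445.5,30.5,0),riser_mid=(457.5,190,0),parking_pad=(591,113,0)).items():
  for p in ps:
    for c in cut_out(p,n)[:2]:
        v,u=np.nonzero(c["mask"]);b=[u.min(),v.min(),u.max(),v.max()];print(n,round(c["conf"],2),b,box(p,x,*D[n]).round(1) if n in D else "")
# riser_low by white threshold around it
for p,(r0,r1,c0,c1) in zip(ps,((200,232,255,305),(225,270,302,350))):
    m=p["image"][r0:r1,c0:c1].min(2)>110; v,u=np.nonzero(m);b=[u.min()+c0,v.min()+r0,u.max()+c0,v.max()+r0];print(b,box(p,(445.5,30.5,0),90,20).round(1))
p=ps[1];print([ground(p,*q,3) for q in((276,178),(310,177),(276,212),(312,210))])
E
```

```text
Traceback (most recent call last):
ValueError: could not convert string to float: 'ball'
```

```bash
python3 -m pendant '{"translation":[[0,-1,0],[0,-1,0],[0,-1,0],[0,-1,0]],"twist":[0,0,0,0]}' 0
```

```text
time_s: 2.3
tcp_pos: [85.3, 353.6, 245.3]
eef_rot: [0.371, 3.119, 0.001]
force: [0.9, 0.4, 0.6]
opening: 1.0
finger_force: 0.0
```

```bash
python3 -m pendant '{"translation":[[0,0,0],[0,0,0],[0,0,0],[-0.8,-0.4,0],[-0.8,-0.4,0],[-0.8,-0.4,0],[-0.75,-0.7,0],[-0.75,-0.7,0],[-0.75,-0.7,0],[-0.75,-0.7,0],[0,0,0]],"twist":[-1,-1,-0.72,0,0,0,0,0,0,0,0]}'
python3 - <<'E'
from h import *
ps=[get_image("side"),get_image("top")]
def P(p): return p["K"]@np.c_[cv2.Rodrigues(np.array(p["rvec"],float))[0],np.array(p["tvec"],float).ravel()]
for n,s,t in (("ball",(372,180),(442,138)),("head",(455,187),(416,66))):
    X=cv2.triangulatePoints(P(ps[0]),P(ps[1]),np.array(s,float),np.array(t,float)).ravel();print(n,(X[:3]/X[3]).round())
for n,x in dict(riser_low=(445.5,30.5,0),riser_mid=(457.5,190,0),parking_pad=(591,113,0)).items():
  for p in ps:
    for c in cut_out(p,n)[:2]:
        v,u=np.nonzero(c["mask"]);b=[u.min(),v.min(),u.max(),v.max()];print(n,round(c["conf"],2),b,box(p,x,*D[n]).round(1) if n in D else "")
for p,(r0,r1,c0,c1) in zip(ps,((200,232,255,305),(225,270,302,350))):
    m=p["image"][r0:r1,c0:c1].min(2)>110; v,u=np.nonzero(m);b=[u.min()+c0,v.min()+r0,u.max()+c0,v.max()+r0];print(b,box(p,(445.5,30.5,0),90,20).round(1))
p=ps[1];print([ground(p,*q,3) for q in((276,178),(310,177),(276,212),(312,210))])
E
```

```text
time_s: 3.68
tcp_pos: [303.3, 193.6, 245.4]
eef_rot: [0.006, 3.141, -0.0]
force: [-0.9, -0.4, -0.3]
opening: 1.0
finger_force: 0.0
ball [ 647. -208.  234.]
head [ 819. -176.  207.]
riser_low 0.87 [np.int64(263), np.int64(206), np.int64(297), np.int64(227)] [262.  202.4 297.1 227.1]
riser_low 0.46 [np.int64(275), np.int64(177), np.int64(302), np.int64(195)] [262.  202.4 297.1 227.1]
riser_low 0.62 [np.int64(309), np.int64(230), np.int64(343), np.int64(264)] [307.4 230.1 343.3 266.5]
riser_mid 0.82 [np.int64(275), np.int64(177), np.int64(302), np.int64(195)] [274.5 173.  302.4 195.5]
riser_mid 0.89 [np.int64(246), np.int64(228), np.int64(278), np.int64(260)] [244.8 228.1 278.5 261. ]
parking_pad 0.91 [np.int64(319), np.int64(195), np.int64(351), np.int64(211)] 
parking_pad 0.57 [np.int64(275), np.int64(176), np.int64(310), np.int64(211)] 
[np.int64(263), np.int64(200), np.int64(298), np.int64(227)] [262.  202.4 297.1 227.1]
[np.int64(309), np.int64(230), np.int64(344), np.int64(266)] [307.4 230.1 343.3 266.5]
[array([635., 156.,   3.]), array([635.,  66.,   3.]), array([543., 156.,   3.]), array([546.,  62.,   3.])]
```

Candidates, in top-view pixels:
- **Short mount:** black (259,244). The red (236,290) and orange (287,153) ones are look-alikes and stay.
- **Mid mount:** black on the low riser (324,247).
- **Tall mount:** black on the high riser (378,196). The dark blower bulb (440,197) is not it.

Next I go over the mid mount and check it in a crop.

```bash
python3 -m pendant '{"translation":[[-0.72,-0.81,0],[-0.72,-0.81,0],[-0.72,-0.81,0.5],[-0.73,-0.8,1],[-0.73,-0.8,1],[0,0,0.6],[0,0,0]],"twist":[0,0,0,0,0,0,0]}'
python3 - <<'E'
from h import *
p=get_image("side");q=get_image("top")
f=lambda i:cv2.resize(i,(390,300),interpolation=2)
cv2.imwrite("pics/c1.png",np.hstack([f(p["image"][150:250,225:355]),f(q["image"][180:280,250:380])]))
E
```

```text
time_s: 4.95
tcp_pos: [445.4, 34.1, 119.8]
eef_rot: [0.001, -3.137, -0.001]
force: [-0.3, -0.1, 0.6]
opening: 1.003
finger_force: 0.0
```

View pics/c1.png

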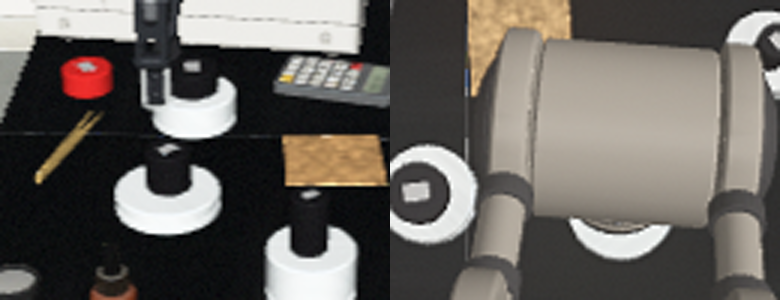

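The crop shows the mid mount on the low riser at side px (280,205), with the open jaws directly above it at (277,180). The choice is right, so I descend and grip.

```bash
python3 -m pendant '{"translation":[[-0.07,-0.05,0.5],[0,0,0.5],[0,0,0.5],[0,0,0.5],[0,0,0]],"twist":[0,0,0,0,0]}' && python3 -m pendant '{"translation":[[0,0,0],[0,0,0],[0,0,0],[0,0,0],[0,0,0],[0,0,0]],"twist":[0,0,0,0,0,0]}' 1
```

```text
time_s: 5.68
tcp_pos: [449.4, 32.4, 41.7]
eef_rot: [0.003, -3.142, -0.0]
force: [-0.2, -0.1, -0.5]
opening: 1.0
finger_force: 0.0
time_s: 6.42
tcp_pos: [450.0, 31.9, 42.5]
eef_rot: [-0.001, 3.14, -0.0]
force: [-0.6, 1.0, 8.5]
opening: 0.451
finger_force: 59.5
```

```bash
python3 -m pendant '{"translation":[[0,0,-0.5],[0,0,-1],[0,0,-1],[-0.6,0.34,0],[-0.7,0.4,0],[-0.7,0.4,0],[-0.7,0.4,0],[-0.5,0.28,0],[-0.3,0.15,0],[0,0,0],[0,0,0]],"twist":[0,0,0,0,0,0,0,0,0,0,0]}'
python3 - <<'E'
from h import *
p=get_image("side");cv2.imwrite("pics/c2.png",cv2.resize(p["image"][130:250,250:410],(800,600),interpolation=2))
E
```

```text
time_s: 7.8
tcp_pos: [588.7, 110.5, 141.2]
eef_rot: [0.001, -3.141, 0.0]
force: [-0.4, -0.9, -0.8]
opening: 0.451
finger_force: 60.4
```

View pics/c2.png

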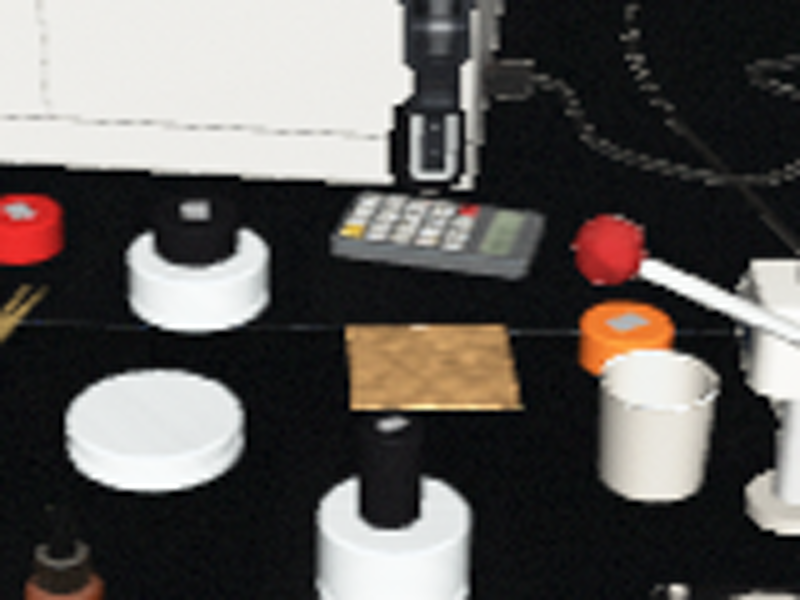

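The mid mount has left the low riser, now empty at crop (155,430), and is held above the pad at crop (435,185). I lower it and release.

```bash
python3 -m pendant '{"translation":[[0,0,0.8],[0,0,0.8],[0,0,0.6],[0,0,0.4],[0,0,0.2],[0,0,0.08],[0,0,0]],"twist":[0,0,0,0,0,0,0]}' && python3 -m pendant '{"translation":[[0,0,0],[0,0,0],[0,0,0],[0,0,0]],"twist":[0,0,0,0]}' 0
python3 - <<'E'
from h import *
ps=[get_image("side"),get_image("top")]
print(fit(ps[:1],"riser_low",(447,28.5,0)))
for p,(r0,r1,c0,c1) in zip(ps,((200,232,255,305),(225,270,302,350))):
    m=p["image"][r0:r1,c0:c1].min(2)>110; v,u=np.nonzero(m);b=[u.min()+c0,v.min()+r0,u.max()+c0,v.max()+r0];print(b,box(p,(447,28.5,0),90,20).round(1))
E
```

```text
time_s: 8.72
tcp_pos: [589.7, 110.8, 26.6]
eef_rot: [-0.001, 3.141, 0.0]
force: [0.6, -0.3, -0.1]
opening: 0.447
finger_force: 60.4
time_s: 9.22
tcp_pos: [589.4, 110.8, 26.2]
eef_rot: [-0.001, 3.141, 0.0]
force: [-0.5, 0.4, 0.5]
opening: 0.998
finger_force: 0.0
(array([443.4,  60.8, -19.3]), array([-0., -0.,  0., -0.]))
[np.int64(263), np.int64(204), np.int64(298), np.int64(227)] [262.5 202.8 297.6 227.6]
[np.int64(302), np.int64(225), np.int64(344), np.int64(269)] [308.1 229.5 344.1 265.9]
```

```bash
python3 -m pendant '{"translation":[[0,0,-0.6],[0,0,-1],[0,0,-1],[0,0,-0.4],[0.1,-0.8,0],[0.1,-0.9,0],[0.1,-1,0],[0.1,-1,0],[0.1,-0.9,0],[0.07,-0.61,0],[0,0,0],[0,0,0]],"twist":[0,0,0,0,0,0,0,0,0,0,0,0]}'
python3 - <<'E'
from h import *
ps=[get_image("side"),get_image("top")]
print(fit(ps,"mount_mid",(589,111,3)),fit(ps[:1],"mount_tall",(566.4,-98,44)))
p=ps[0];cv2.imwrite("pics/c3.png",cv2.resize(p["image"][150:270,250:410],(800,600),interpolation=2))
E
```

```text
time_s: 10.88
tcp_pos: [566.4, -97.0, 145.5]
eef_rot: [0.001, -3.141, -0.001]
force: [-0.4, 0.1, -0.8]
opening: 0.999
finger_force: 0.0
(array([608.4, 116. , -81.8]), array([ 0.4, -0.4, -0.5,  0.4])) (array([568.1, -65.4,  19.9]), array([-0.,  0.,  0., -0.]))
```

View pics/c3.png

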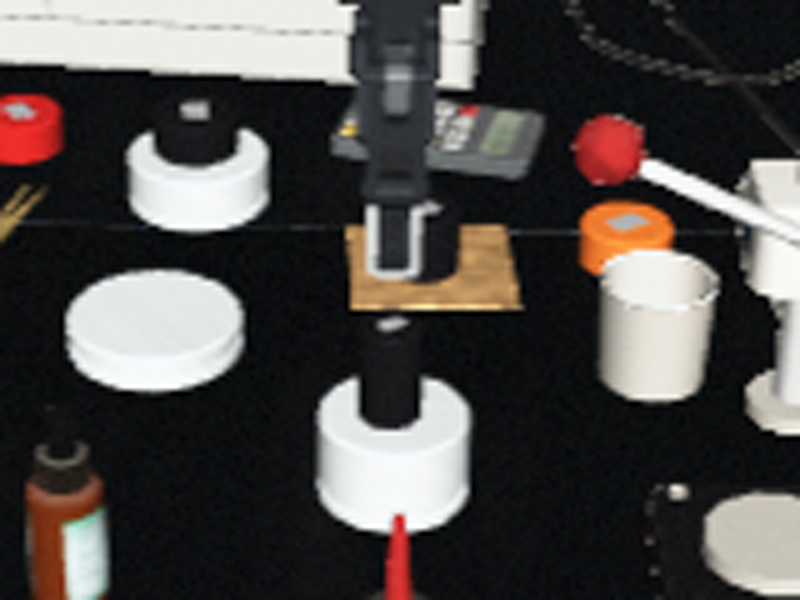

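The mid mount stands upright on the pad at crop (435,240). The jaws are over the tall mount at crop (390,370).

```bash
python3 -m pendant '{"translation":[[0,-0.02,0.5],[0,0,0.5],[0,0,0.5],[0,0,0.34],[0,0,0]],"twist":[0,0,0,0,0]}' && python3 -m pendant '{"translation":[[0,0,0],[0,0,0],[0,0,0],[0,0,0],[0,0,0],[0,0,0]],"twist":[0,0,0,0,0,0]}' 1
```

```text
time_s: 11.75
tcp_pos: [566.2, -98.1, 71.6]
eef_rot: [0.002, -3.14, -0.001]
force: [0.4, 0.2, 1.4]
opening: 1.0
finger_force: 0.0
time_s: 12.5
tcp_pos: [567.2, -98.7, 73.3]
eef_rot: [-0.001, 3.14, -0.001]
force: [0.2, -0.1, 5.3]
opening: 0.337
finger_force: 59.2
```

```bash
python3 -m pendant '{"translation":[[0,0,-0.5],[0,0,-0.8],[0,0,-0.7],[0.5,0.54,0],[0.6,0.64,0],[0.6,0.64,0],[0.6,0.64,0],[0.4,0.43,0],[0.25,0.28,0],[0,0,0],[0,0,0]],"twist":[0,0,0,0,0,0,0,0,0,0,0]}'
```

```text
time_s: 13.88
tcp_pos: [449.3, 27.8, 152.6]
eef_rot: [-0.001, 3.141, -0.0]
force: [-0.3, -0.5, -1.1]
opening: 0.333
finger_force: 59.2
```

```bash
python3 -m pendant '{"translation":[[0.02,0.02,0.7],[0,0,0.7],[0,0,0.5],[0,0,0.3],[0,0,0.2],[0,0,0.1],[0,0,0.06],[0,0,0]],"twist":[0,0,0,0,0,0,0,0]}'
python3 - <<'E'
from h import *
p=get_image("side");cv2.imwrite("pics/c4.png",cv2.resize(p["image"][170:250,240:340],(800,600),interpolation=2))
E
```

```text
time_s: 14.88
tcp_pos: [448.0, 29.0, 50.3]
eef_rot: [-0.001, 3.141, 0.0]
force: [1.5, 0.5, -0.3]
opening: 0.34
finger_force: 59.2
```

View pics/c4.png

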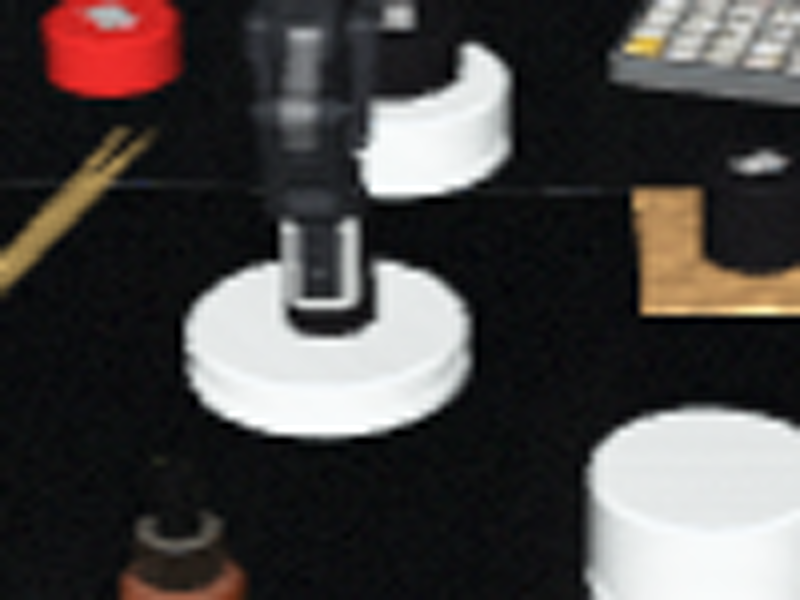

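The tall mount's foot is near the centre of the low riser, crop (330,315) against riser centre (328,325). I ease it down a little and watch the force.

```bash
python3 -m pendant '{"translation":[[0,0,0.03],[0,0,0]],"twist":[0,0]}'; python3 -m pendant '{"translation":[[0,0,0.02],[0,0,0]],"twist":[0,0]}'
```

```text
time_s: 15.18
tcp_pos: [448.1, 29.1, 49.2]
eef_rot: [-0.001, 3.141, 0.0]
force: [-1.1, 0.2, 4.0]
opening: 0.332
finger_force: 59.4
time_s: 15.42
tcp_pos: [448.1, 29.1, 49.2]
eef_rot: [-0.001, 3.14, -0.0]
force: [-3.3, 0.1, 13.2]
opening: 0.334
finger_force: 60.4
```

```bash
python3 -m pendant '{"translation":[[0,0,0],[0,0,0],[0,0,0],[0,0,-0.6],[0,0,-1],[0,0,-1],[-0.05,0.9,0],[-0.05,1,0],[-0.05,1,0],[-0.05,0.8,0],[-0.03,0.4,0],[0,0,0]],"twist":[0,0,0,0,0,0,0,0,0,0,0,0]}' 0
python3 - <<'E'
from h import *
ps=[get_image("side"),get_image("top")]
print(fit(ps,"mount_tall",(448,29,20)),fit(ps,"riser_low",(448,28.5,0)))
p=ps[0];q=ps[1]
f=lambda i:cv2.resize(i,(390,300),interpolation=2)
cv2.imwrite("pics/c5.png",np.hstack([f(p["image"][150:250,225:355]),f(q["image"][180:280,260:390])]))
E
```

```text
time_s: 16.92
tcp_pos: [456.8, 193.4, 151.9]
eef_rot: [0.003, -3.141, 0.0]
force: [-0.8, -0.3, -0.9]
opening: 0.998
finger_force: 0.0
(array([432.9, 182.3, -69. ]), array([ 0.1, -0.1, -0.1,  0.1])) (array([447.1,  27.8,   1.8]), array([-0.5, -0. ,  0.7,  0.1, -0.6, -0.6,  0.4,  0.8]))
```

View pics/c5.png

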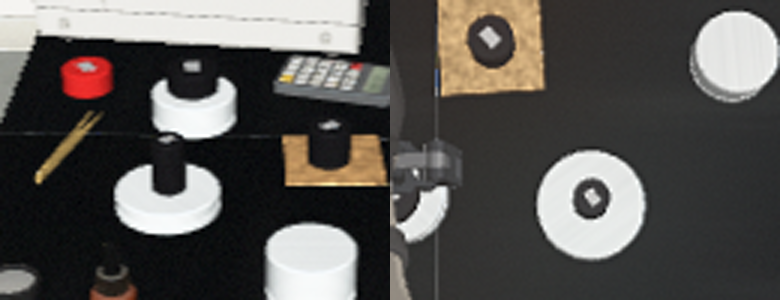

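The tall mount stands upright and central on the low riser: side crop (168,165), top crop (592,198) against riser centre (591,204). Next is the short mount.

```bash
python3 - <<'E'
from h import *
ps=[get_image("side"),get_image("top")]
print(fit(ps,"riser_high",(568,-96,0)))
print(fit(ps,"mount_mid",(589,111,3)))
E
python3 -m pendant '{"translation":[[0,0,0.6],[0,0,0.6],[0,0,0.6],[0,0,0.4],[0,0,0.3],[0,0,0]],"twist":[0,0,0,0,0,0]}' && python3 -m pendant '{"translation":[[0,0,0],[0,0,0],[0,0,0],[0,0,0],[0,0,0],[0,0,0]],"twist":[0,0,0,0,0,0]}' 1
```

```text
(array([569.1, -96.1,  -1.1]), array([-0.3, -0. ,  0.1,  0.1, -1.1, -0.8,  0.7,  0.5]))
(array([587. , 108.9,   1.9]), array([-1.7, -1.2,  1.3,  1.5,  0.2, -0.7, -0.3,  0.6]))
time_s: 18.27
tcp_pos: [456.5, 193.0, 51.5]
eef_rot: [0.001, -3.14, 0.0]
force: [-0.5, 1.3, 0.8]
opening: 0.999
finger_force: 0.0
time_s: 19.02
tcp_pos: [457.5, 193.2, 53.2]
eef_rot: [-0.001, 3.14, 0.001]
force: [-1.3, 0.1, 6.5]
opening: 0.557
finger_force: 61.1
```

```bash
python3 -m pendant '{"translation":[[0,0,-0.6],[0,0,-1],[0,0,-1],[-0.3,-0.8,0],[-0.38,-1,0],[-0.38,-1,0],[-0.38,-1,0],[-0.38,-1,0],[-0.38,-1,0],[-0.38,-0.9,0],[-0.2,-0.53,0],[0,0,0]],"twist":[0,0,0,0,0,0,0,0,0,0,0,0]}'; python3 -m pendant '{"translation":[[0,0,0],[0,0,0]],"twist":[0,0]}'
```

```text
time_s: 20.52
tcp_pos: [568.3, -97.0, 155.9]
eef_rot: [-0.002, -3.141, -0.0]
force: [-1.1, 0.4, -1.4]
opening: 0.562
finger_force: 62.1
time_s: 20.78
tcp_pos: [567.9, -94.8, 156.2]
eef_rot: [0.003, -3.141, -0.001]
force: [-0.6, 0.1, -0.9]
opening: 0.557
finger_force: 62.1
```

```bash
python3 -m pendant '{"translation":[[-0.02,-0.02,0.6],[0,0,0.6],[0,0,0.4],[0,0,0.3],[0,0,0.2],[0,0,0.1],[0,0,0.04],[0,0,0]],"twist":[0,0,0,0,0,0,0,0]}'; python3 -m pendant '{"translation":[[0,0,0.02],[0,0,0.02],[0,0,0]],"twist":[0,0,0]}'
```

```text
time_s: 21.78
tcp_pos: [569.3, -97.0, 66.8]
eef_rot: [-0.001, 3.141, -0.0]
force: [-0.1, 0.3, -2.4]
opening: 0.56
finger_force: 62.1
time_s: 22.15
tcp_pos: [569.2, -96.9, 65.3]
eef_rot: [-0.001, 3.141, -0.0]
force: [-0.9, 0.5, 2.5]
opening: 0.556
finger_force: 62.6
```

```bash
python3 -m pendant '{"translation":[[0,0,0],[0,0,0],[0,0,0],[0,0,-0.5],[0,0,-0.8],[0,0,-0.8],[-0.1,0.9,0],[-0.1,1,0],[-0.1,1,0],[-0.1,1,0],[-0.08,0.8,0],[0,0.47,0]],"twist":[0,0,0,0,0,0,0,0,0,0,0,0]}' 0;  python3 -m pendant '{"translation":[[0,0,0],[0,0,0]],"twist":[0,0]}'
python3 - <<'E'
from h import *
ps=[get_image("side"),get_image("top")]
print(fit(ps,"mount_short",(569,-96,44)),fit(ps,"riser_high",(568.5,-96,0)))
p=ps[0];q=ps[1]
f=lambda i:cv2.resize(i,(390,300),interpolation=2)
cv2.imwrite("pics/c6.png",np.hstack([f(p["image"][170:270,265:395]),f(q["image"][150:250,290:420])]))
E
```

```text
time_s: 23.65
tcp_pos: [588.1, 111.5, 148.8]
eef_rot: [-0.003, 3.142, 0.0]
force: [0.7, -0.7, 0.4]
opening: 0.998
finger_force: 0.0
time_s: 23.9
tcp_pos: [588.1, 108.9, 148.8]
eef_rot: [-0.0, -3.141, 0.001]
force: [-0.4, 0.8, 0.9]
opening: 0.998
finger_force: 0.0
(array([568.4, -97.4,  41. ]), array([-0.2, -1. ,  1.8,  0.7,  0.2,  0.1, -0.2,  0.9])) (array([569.6, -93.1,  -3.2]), array([-0.1, -0. ,  0.3,  0.1, -2.3, -0.8,  1.4,  1.5]))
```

View pics/c6.png

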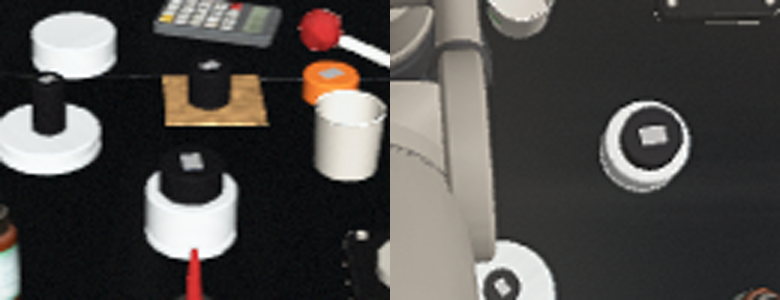

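The short mount sits upright and central on the high riser: side crop (191,180), top crop (652,138). Next I take the mid mount from the pad.

```bash
python3 -m pendant '{"translation":[[-0.02,0.02,0.8],[0,0,0.8],[0,0,0.6],[0,0,0.5],[0,0,0.37],[0,0,0]],"twist":[0,0,0,0,0,0]}' && python3 -m pendant '{"translation":[[0,0,0],[0,0,0],[0,0,0],[0,0,0],[0,0,0],[0,0,0]],"twist":[0,0,0,0,0,0]}' 1
```

```text
time_s: 24.95
tcp_pos: [588.4, 110.5, 25.2]
eef_rot: [0.001, -3.14, 0.0]
force: [-0.2, 0.2, 0.2]
opening: 1.002
finger_force: 0.0
time_s: 25.7
tcp_pos: [589.7, 110.8, 27.2]
eef_rot: [-0.001, 3.139, 0.0]
force: [-0.6, 0.3, 6.2]
opening: 0.446
finger_force: 60.3
```

```bash
python3 - <<'E'
from h import *
ps=[get_image("side"),get_image("top")]
print(fit(ps[:1],"riser_mid",(458,189.5,0)),fit(ps,"riser_mid",(458,189.5,0)))
print(fit(ps[:1],"mount_mid",(589,111,3)))
E
```

```text
(array([459.5, 186. ,   4. ]), array([-0., -0.,  0.,  0.])) (array([459.5, 186. ,   4. ]), array([-0., -0.,  0.,  0.]))
(array([592.1, 241.3, -75. ]), array([ 0.4, -0.3, -0.3,  0.3]))
```

```bash
python3 -m pendant '{"translation":[[0,0,-0.8],[0,0,-1],[0,0,-1],[0.5,0.3,0],[0.7,0.42,0],[0.7,0.42,0],[0.7,0.42,0],[0.45,0.27,0],[0.21,0.14,0],[0,0,0],[0,0,0]],"twist":[0,0,0,0,0,0,0,0,0,0,0]}'
```

```text
time_s: 27.38
tcp_pos: [459.4, 189.1, 138.2]
eef_rot: [-0.0, 3.141, 0.0]
force: [-0.1, -0.1, -0.2]
opening: 0.449
finger_force: 60.4
```

Descend 81 mm, then ease on.

```bash
python3 -m pendant '{"translation":[[0,0,0.6],[0,0,0.6],[0,0,0.4],[0,0,0.2],[0,0,0.1],[0,0,0.1],[0,0,0.03],[0,0,0]],"twist":[0,0,0,0,0,0,0,0]}'; python3 -m pendant '{"translation":[[0,0,0.02],[0,0,0.02],[0,0,0]],"twist":[0,0,0]}'
```

```text
time_s: 28.38
tcp_pos: [458.6, 189.5, 57.1]
eef_rot: [-0.001, 3.141, 0.0]
force: [0.0, 1.3, 0.4]
opening: 0.447
finger_force: 60.4
time_s: 28.75
tcp_pos: [458.7, 189.6, 56.2]
eef_rot: [-0.001, 3.141, 0.0]
force: [-2.6, -1.2, 8.3]
opening: 0.448
finger_force: 61.1
```

```bash
python3 -m pendant '{"translation":[[0,0,0],[0,0,0],[0,0,0],[0,0,-0.5],[0,0,-1],[0,0,-1],[0,0,-1],[0.7,0,-0.5],[0.9,0,0],[0.9,0,0],[0.5,0,0],[0,0,0]],"twist":[0,0,0,0,0,0,0,0,0,0,0,0]}' 0
python3 - <<'E'
from h import *
ps=[get_image("side"),get_image("top")]
for m,R,h,x,y in(("tall","low",20,448,29),("mid","mid",32,458.5,189.5),("short","high",44,569,-96.5)):
    print(m,fit(ps,"mount_"+m,(x,y,h)),R,fit(ps,"riser_"+R,(x,y,0)))
f=lambda i:cv2.resize(i,(400,370),interpolation=2)
cv2.imwrite("pics/c7.png",np.hstack([f(ps[0]["image"][160:290,240:400]),f(ps[1]["image"][145:295,225:425])]))
print(r.sense()["time_s"])
E
```

```text
time_s: 30.25
tcp_pos: [337.7, 189.4, 215.5]
eef_rot: [-0.002, 3.141, 0.0]
force: [0.2, 0.8, -0.1]
opening: 1.002
finger_force: 0.0
tall (array([ 475.9,   22.1, -277.5]), array([-0.2,  0.2,  0.2, -0.2])) low (array([451.2,  28. , -43.9]), array([-0.2,  0.2,  0.2, -0.2]))
mid (array([457. , 186.5,  32.1]), array([-0.2, -0.7,  0.1,  0.8, -0.4, -0.5,  0.4,  0.4])) mid (array([458.2, 190. ,   1.9]), array([-0.3, -0. ,  0.6, -0. ,  0.6, -0.3, -0.6,  0.7]))
short (array([568.6, -98.5,  41.5]), array([-0.2, -1. ,  0.9,  0.8, -0.4, -0.1,  0.3,  0.8])) high (array([568. , -97.1,   2.6]), array([ 0.2, -0. , -0.3,  0.1, -0.5, -0.8,  0.4,  0.7]))
30.95
```

View pics/c7.png

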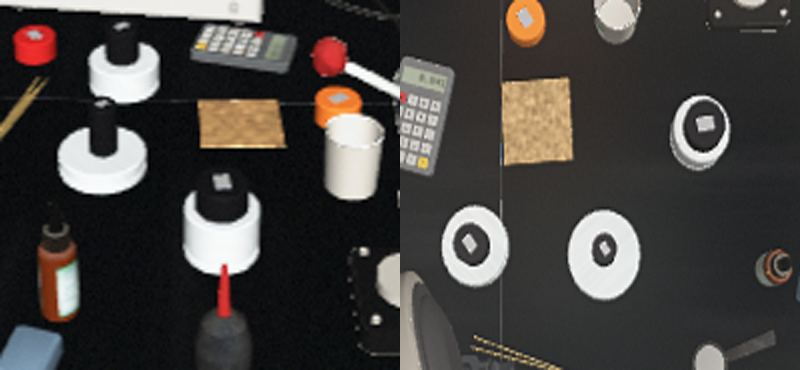

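```bash
python3 - <<'E'
from h import *
ps=[get_image("side"),get_image("top")]
for n,x,y,D1,H,d,h in(("low",448,29,90,20,30,48),("mid",458.5,189.5,80,32,40,36),("high",569,-96.5,70,44,50,24)):
  for i,p in enumerate(ps):
    g=cv2.resize(p["image"].min(2),None,fx=4,fy=4,interpolation=cv2.INTER_CUBIC)
    def hull(x,y,z,d,h):
        P=np.vstack([np.c_[x+d/2*np.cos(a),y+d/2*np.sin(a),0*a+zz] for zz in(z,z+h)])
        return cv2.convexHull(((cv2.projectPoints(P,p["rvec"],p["tvec"],p["K"],None)[0][:,0]+.5)*4-.5).round().astype(np.int32))
    b=hull(x,y,0,D1+24,H+h); w=np.zeros_like(g);cv2.fillConvexPoly(w,b,1)
    obs=(g>110)&(w>0)
    def err(v):
        m=np.zeros_like(g);cv2.fillConvexPoly(m,hull(v[0],v[1],0,D1,H),1);cv2.fillConvexPoly(m,hull(v[2],v[3],H,d,h),0)
        return ((m>0)!=obs)[w>0].sum()
    from scipy.optimize import minimize
    s=minimize(err,[x,y,x,y],method="Nelder-Mead",options=dict(initial_simplex=np.array([[x,y,x,y]]*5)+np.vstack([np.zeros(4),8*np.eye(4)])-2))
    print(n,"side top".split()[i],s.x.round(1),s.fun,"offset",(s.x[2:]-s.x[:2]).round(1))
E
```

```text
low side [447.9  27.2 449.7  28.5] 4087.0 offset [1.8 1.3]
low top [446.4  27.4 448.6  27.5] 856.0 offset [2.2 0.1]
mid side [459.6 188.3 457.8 189.2] 2320.0 offset [-1.7  0.9]
mid top [457.7 188.6 456.2 187.8] 1354.0 offset [-1.5 -0.8]
high side [570.3 -97.2 570.2 -97.6] 1093.0 offset [-0.1 -0.4]
high top [569.2 -97.9 569.4 -97.8] 1724.0 offset [0.2 0.1]
```

All three mounts are within about 2.3 mm of their riser centres, so I hand the job in.

```bash
python3 -c "
from rig import r
print(r.close_job())"
```

```text
the job is handed in; nothing more can be done
None
```

The job is handed in at about 31 s of the 93 s: tall mount on the low riser, mid on the middle and short on the high, all upright and within about 2.3 mm of centre, the dropper bottle, steel cup and look-alikes never touched.

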